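Post a worn-out battery pack through the sprung flap of the return box

ROBOT

A 6-joint arm with a two-finger parallel gripper is mounted at the origin on the work surface. World frame = base frame: x ahead of the robot, y to its left, z up, the work surface at z = 0. Lengths are in m, angles in rad, forces in N, time in s.
With the tool pointing down it reaches from about 0.4 to 0.925 m from the base axis. Payload 12.5 kg.
Tool frame: the origin (TCP) lies on the centre line of the jaws, within the pads' length; the fingertips stand 22 mm ahead of it and the grasp point (between the pads) lies 3 mm ahead of it; y points along the fingers, z is the direction in which the jaws open and shut, and the axes are right-handed (so a half turn about y gives the same grasp; the last joint's range is limited). The gripper opens to 95 mm and grips with 3 to 60 N. Pads are 20 mm wide; open, the fingers measure 119 mm over their backs; the gripper's body (75 mm by 180 mm) begins 59 mm behind the grasp point.
Start: joints at [-1.256, 0.491, 1.559, -0, 1.092, -0.106], TCP at [0.255, -0.57, 0.21] pointing down, gripper open.
Joint ranges: [-3.1, 3.1], [-0.84, 2.19], [0.05, 2.79], [-1.13, 4.28], [0.06, 2.93], [-2.69, 2.69]. Speed limits (rad/s): [2.22, 2.22, 2.79, 3.14, 3.14, 3.14].

INTERFACE

Orientations are given as a unit quaternion [x, y, z, w].
In Python, from bench import bot gives the robot as it stands.
- The arm moves only by the shell command python3 -m crank 'ROWS' [FORCE]. ROWS is JSON, a list that holds one entry, the list of rows, each a list of 7 numbers: the turn, a rotation vector about the tool's x, y, z as a fraction of full scale, then the shift along the tool's x, y, z as a fraction of full scale, then the opening, from -1 (shut) to 1 (fully open), so that 0 is half open. A call has 1 to 5 rows; each row shifts and turns the commanded pose from where the row before left it, along the tool's axes as they then stand; what a row does not reach is not made up. Full scale, the value 1, is 0.025 m for a shift and 10 degrees for a turn. A row lasts 1/8 s, in which the tool goes at most 62.5 mm and 10.7 degrees, less where a joint would pass 70% of its speed; a pose out of reach is approached as far as the arm can. A call with a number of a shift or a turn outside -1 to 1 is refused whole. A call with a gripper value outside its range is refused whole. The fingers move at their own pace and stop on an object; FORCE is the grip in N (left out, the last holds). Time passes only in rows, so rows that do not move let the fingers close. It gives the time, the measured TCP pose, the force and the opening at its end, in the units of the state.
- bot.sense(): the state, without advancing time (a new reading comes with each control period).
- bot.camera(name): name is "side" or "top"; returns (picture, depth): 420x560x3 uint8, red, green, blue; 420x560 float32, m along the optical axis (not along the pixel's ray), 0 where there is no reading.
- bot.camera_params(name): a dict with "fx", "fy", "cx", "cy" (pixels), "extrinsics" (4x4, takes a point from camera to world coordinates). Camera axes: x right, y down, z forward; pixel columns grow to the right and rows downward; lengths in m; the calibration is good to about 2 mm. A picture is of the moment at which its call begins. camera_params takes no time and is no camera call.
- bot.sign_off(): hands the job in, once; it reports no verdict.
The state is a dict: "clock": time; "joints": joint angles; "joint_vel": joint speeds; "tau": joint torques, N m; "position": TCP position; "tcp_rot": TCP orientation; "wrist_force": force on the tool from outside, world axes, zero at the start; "torque": the same for the moment, N m; "gripper_width": finger opening in m.
Only numpy, scipy, OpenCV 4.12 (cv2) and the standard library are available. Lean on these libraries where they do the work, as an engineer would, in place of code of your own. Each camera call takes 0.05 s, during which the arm holds its last target.

TASK

The longest, slimmest of the three battery packs standing in the charging rack is worn out: pull it up out of the rack and post it end first, square to the sloping top, through the sprung flap of the clear battery return box. Push it right through until it drops into the box and the flap snaps shut behind it. Leave the other two packs standing in their slots and everything else on the bench where it is.

Things in the scene. Friction and masses are not known exactly. Their poses are not given: they have to be found in the camera images.
- pack_center (a point): Centre of the worn-out battery pack: a black plastic bar 46 x 20 x 150 mm (its own x, y, z), 150-310 g, standing upright on its 46 x 20 mm end in one of the rack's three slots (any of them), its 46 mm width along the slot. It is the longest (tallest) and slimmest of the three packs; 105 mm of it stands above the rack's ribs.
- rack: Charging rack, white plastic, fixed to the bench, 90 x 175 x 67 mm (x, y, z), origin at the centre of its underside. Three parallel slots run along its x, at y = -50, 0 and +50 mm; each is 25 mm wide, its floor is 22 mm and the ribs between the slots 67 mm above the bench. A lip 8 mm high at both ends of each slot.
- return_box: Battery return box, fixed to the bench: clear bin, grey top, 260 mm deep (x), 220 mm wide (y), origin at the centre of its underside. Its front (-x) is 170 mm high; from there the top slopes up at 35 degrees towards +x over 200 mm, then is level at 310 mm. The mouth is in the middle of the slope; straight in, square to the slope, is (0.574, 0, -0.819) in box axes, 35 degrees from straight down.
- mouth (a point): Middle of the mouth, at the slope's outer face, 30 mm in front (-x) of the box's origin, 240 mm up; axes as the box's. The opening is 64 mm wide (box y) and 38 mm high up the slope; its throat runs 35 mm inwards. Along its upper edge, 21 mm up the slope from this point, a visor 112 mm wide and 4 mm thick stands 20 mm out from the slope.
- flap (a joint): Angle (rad) of the flap, an aluminium plate 60 x 38 mm with a smooth lip, hinged along the mouth's upper edge just below the outer face. 0 = shut; grows as it swings inwards (one way only, to 1.45). Its spring gives about 2.5 N at the lip when shut, 4.5 N wide open: it may nip a half-posted pack and hold it there. It lets go once the pack's tail has been pushed 35 mm in past the slope.
- pack_a_center (a point): Centre of another pack, to be left: black, 70 x 19 x 98 mm, standing in another slot of the rack.
- pack_b_center (a point): Centre of the third pack, to be left: black, 60 x 20 x 118 mm, standing in the remaining slot of the rack.
- tape: Bystander: roll of paper tape lying flat, 80 mm across, 24 mm high; origin under its centre.
- screwdriver: Bystander: screwdriver, 180 mm long, lying on the bench.
- pen_cup: Bystander: dark steel cup with pens, 76 mm across, 150 mm high over the pens; origin under its centre.
- carton: Bystander: small cardboard carton, 120 x 90 x 60 mm; origin under its centre.
- clear_box: Bystander: clear lidded box, 150 x 110 x 110 mm, with odds and ends in it; origin under its centre.
- adapter: Bystander: black plug-in adapter, 55 x 45 x 28 mm; origin under its centre.
There are look-alikes about, which are no part of the job. What is shaped like the part that bears pack_b_center but yellow is not meant.

How it is judged:
By the outcome, as a careful person would: the job done as asked, in the order asked, and still so for the second after the job is handed in, with the robot touching nothing.
It also fails if it takes over 50 s, if anything falls off the work surface, if the arm or the gripper's body presses on something with over 40 N, if the wrist force passes 120 N, or if a joint passes its speed limit or range.

## Working session

There is one attempt and no reset: what is moved stays moved. The work goes in short steps, Python scripts to look and compute and a shell command to move; the robot and the scene stay as the last step left them, time stands still between calls to the robot, and variables do not carry over. Pictures are saved under pics/ and viewed, and the job is handed in when it is done.

```bash
mkdir -p pics; ls; python3 - <<'E'
from bench import bot
import cv2,numpy as np
s=bot.sense();print(s)
for n in("side","top"):
    p,d=bot.camera(n);cv2.imwrite(f"pics/{n}0.png",p[:,:,::-1]);np.savez(f"{n}0.npz",p=p,d=d)
    print(n,bot.camera_params(n))
E
```

```text
pics
{'clock': 0.0, 'joints': array([-1.25558599e+00,  4.91580286e-01,  1.55950067e+00, -3.73704723e-06,
        1.09170848e+00, -1.05632813e-01]), 'joint_vel': array([-0.00099609, -0.00056637, -0.0018803 , -0.00175512,  0.00068985,
       -0.0004157 ]), 'tau': array([ 1.18099433e-03, -6.12645435e+01, -2.58179533e+01,  6.93037058e-02,
        4.82398644e-02, -1.42106110e-04]), 'position': array([ 0.25524633, -0.57020059,  0.20983125]), 'tcp_rot': array([-0.14774094,  0.69193052, -0.69108916,  0.14765009]), 'wrist_force': array([-0.06462348,  0.55384211, -0.42890824]), 'torque': array([-0.00786377,  0.02982152, -0.03865995]), 'gripper_width': 0.09519178756606635}
side {'fx': 535.3669544759766, 'fy': 535.3669544759766, 'cx': 282.8763470902894, 'cy': 201.30281368513826, 'extrinsics': array([[-0.90730329, -0.27053958,  0.32188364,  0.13328385],
       [-0.42047465,  0.58131196, -0.6966186 ,  0.75331726],
       [ 0.0013481 , -0.76738826, -0.64118129,  1.02063525],
       [ 0.        ,  0.        ,  0.        ,  1.        ]])}
top {'fx': 410.03466126352265, 'fy': 410.03466126352265, 'cx': 283.4244311686499, 'cy': 206.3947792524635, 'extrinsics': array([[-0.01555175, -0.98668254,  0.16191264,  0.37434847],
       [-0.99985723,  0.0164162 ,  0.00400245, -0.17127459],
       [-0.00660714, -0.16182728, -0.98679698,  1.13789915],
       [ 0.        ,  0.        ,  0.        ,  1.        ]])}
```

View pics/side0.png

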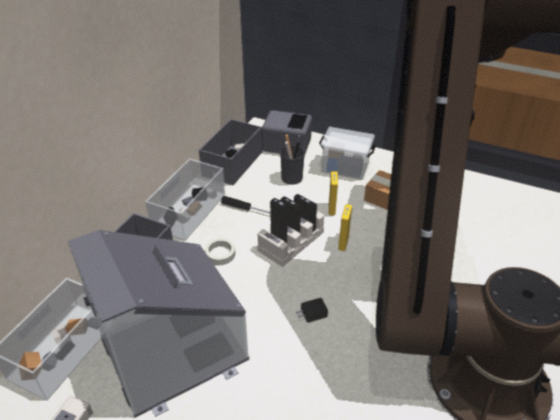

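View pics/top0.png

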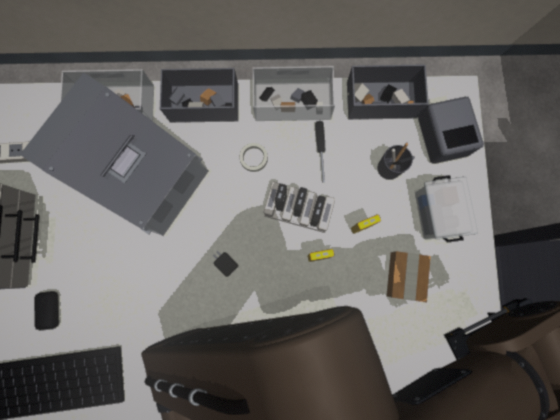

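The side view shows the return box at (160,310) with its mouth near (178,270), and the rack at (290,235). In the top view the rack is at (300,205) and the mouth at (123,160). I'll zoom in and measure next.

```bash
cat > h.py <<'E'
import numpy as np,cv2
from bench import bot
def cloud(n,d):
    c=bot.camera_params(n);v,u=np.mgrid[0:420,0:560]
    P=np.stack([(u-c['cx'])/c['fx']*d,(v-c['cy'])/c['fy']*d,d],-1)
    E=c['extrinsics'];return P@E[:3,:3].T+E[:3,3]
def proj(n,X):
    c=bot.camera_params(n);E=c['extrinsics'];q=(np.atleast_2d(X)-E[:3,3])@E[:3,:3]
    return np.c_[q[:,0]/q[:,2]*c['fx']+c['cx'],q[:,1]/q[:,2]*c['fy']+c['cy']]
E
python3 - <<'E'
from h import *
a=np.load('side0.npz');b=np.load('top0.npz')
A=cloud('side',a['d']);B=cloud('top',b['d'])
i1=cv2.resize(a['p'][180:280,230:360],None,fx=4,fy=4,interpolation=cv2.INTER_CUBIC)
i2=cv2.resize(b['p'][170:240,250:345],None,fx=4,fy=4,interpolation=cv2.INTER_CUBIC)
im=np.zeros((400+280,520,3),np.uint8);im[:400,:520]=i1;im[400:,:380]=i2
cv2.imwrite('pics/z0.png',cv2.resize(im,None,fx=.88,fy=.88)[:,:,::-1])
# top-view high points in rack area
for n,C in(('side',A),('top',B)):
    Z=C[...,2]
    R=(C[...,0]>0.25)&(C[...,0]<.6)&(abs(C[...,1]+.2)<.15)
    print(n,'rack region')
    for lo,hi in((.05,.075),(.11,.127),(.13,.147),(.16,.18)):
        m=R&(Z>lo)&(Z<hi);k,l,st,ce=cv2.connectedComponentsWithStats(m.astype(np.uint8))
        for j in range(1,k):
            if st[j,4]>12:
                P=C[l==j];print(lo,hi,st[j],P.mean(0).round(4),P.min(0).round(3),P.max(0).round(3))
E
```

```text
side rack region
0.05 0.075 [263 211  61  42 835] [ 0.5417 -0.1812  0.0632] [ 0.488 -0.288  0.05 ] [ 0.6   -0.114  0.075]
0.05 0.075 [339 222  11  16  69] [ 0.4175 -0.2391  0.062 ] [ 0.408 -0.283  0.05 ] [ 0.429 -0.227  0.075]
0.11 0.127 [293 194  24  16 167] [ 0.5352 -0.2532  0.1167] [ 0.503 -0.272  0.11 ] [ 0.573 -0.236  0.126]
0.11 0.127 [341 204  11  18 127] [ 0.4222 -0.2582  0.1156] [ 0.409 -0.29   0.11 ] [ 0.437 -0.229  0.121]
0.11 0.127 [287 207  14  10  67] [ 0.5444 -0.1999  0.1183] [ 0.53  -0.213  0.11 ] [ 0.564 -0.194  0.127]
0.11 0.127 [270 214  17  12  85] [ 0.5658 -0.1536  0.1186] [ 0.546 -0.163  0.11 ] [ 0.592 -0.145  0.127]
0.13 0.147 [280 196  21  15 142] [ 0.5569 -0.2079  0.1374] [ 0.529 -0.229  0.13 ] [ 0.59  -0.193  0.143]
0.13 0.147 [270 208  17  12  84] [ 0.5656 -0.1535  0.1387] [ 0.547 -0.165  0.13 ] [ 0.592 -0.145  0.147]
0.16 0.18 [270 198  17  13 134] [ 0.5676 -0.1584  0.1681] [ 0.546 -0.174  0.16 ] [ 0.592 -0.145  0.174]
top rack region
0.05 0.075 [264 189  14  27 226] [ 0.5618 -0.1321  0.066 ] [ 0.529 -0.15   0.05 ] [ 0.598 -0.115  0.072]
0.05 0.075 [276 188  23  33 327] [ 0.5576 -0.1828  0.0659] [ 0.515 -0.207  0.052] [ 0.6   -0.147  0.075]
0.05 0.075 [294 191  23  35 337] [ 0.5429 -0.2314  0.0657] [ 0.5   -0.254  0.05 ] [ 0.592 -0.195  0.074]
0.05 0.075 [318 196  17  35 327] [ 0.5303 -0.2792  0.0656] [ 0.487 -0.302  0.05 ] [ 0.577 -0.257  0.072]
0.11 0.127 [312 196  14  27 204] [ 0.5336 -0.2543  0.1187] [ 0.501 -0.273  0.11 ] [ 0.568 -0.238  0.124]
0.11 0.127 [310 249  24  12 192] [ 0.4204 -0.2599  0.1168] [ 0.407 -0.289  0.111] [ 0.433 -0.231  0.123]
0.13 0.147 [294 187  13  24 189] [ 0.5565 -0.2091  0.1388] [ 0.528 -0.224  0.131] [ 0.587 -0.193  0.143]
0.16 0.18 [275 183  12  20 157] [ 0.5664 -0.1605  0.1707] [ 0.544 -0.174  0.16 ] [ 0.591 -0.147  0.175]
```

View pics/z0.png

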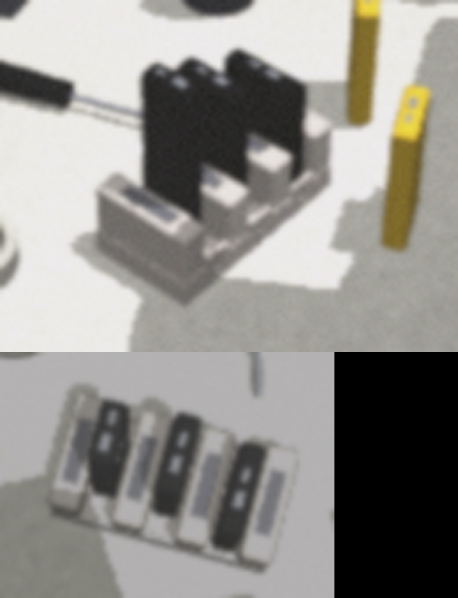

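Three packs stand in the rack. The tall one has its top at z≈0.172, at (0.567, -0.160) (top view pixel (281,193)), and the yellow look-alikes are separate. Now the box pose.

```bash
python3 - <<'E'
from h import *
a=np.load('side0.npz');b=np.load('top0.npz')
rng=np.random.default_rng(0)
for n,f,bx in(('side',a,(70,225,250,330)),('top',b,(20,75,210,240))):
    C=cloud(n,f['d']);u0,v0,u1,v1=bx
    m=np.zeros((420,560),bool);m[v0:v1,u0:u1]=1;m&=(f['d']>0)&(C[...,2]>.15)&(C[...,2]<.34)
    P=C[m];best=None
    for _ in range(600):
        q=P[rng.choice(len(P),3,False)];nn=np.cross(q[1]-q[0],q[2]-q[0]);l=np.linalg.norm(nn)
        if l<1e-5:continue
        nn/=l;nn*=np.sign(nn[2]+1e-9)
        if not .76<nn[2]<.87:continue
        k=abs((P-q[0])@nn)<.003
        if best is None or k.sum()>best.sum():best=k
    Q=P[best];c=Q.mean(0);nn=np.linalg.svd(Q-c)[2][2];nn*=np.sign(nn[2])
    Q=P[abs((P-c)@nn)<.005];c=Q.mean(0);nn=np.linalg.svd(Q-c,full_matrices=False)[2][2];nn*=np.sign(nn[2])
    print(n,len(Q),'normal',nn.round(3),'tilt',np.degrees(np.arccos(nn[2])).round(2),'yaw',np.degrees(np.arctan2(-nn[1],-nn[0])).round(2),'c',c.round(4))
    yaw=np.arctan2(-nn[1],-nn[0]);ex=np.array([np.cos(yaw),np.sin(yaw),0]);ey=np.array([-ex[1],ex[0],0]);
    up=np.cross(ey,nn)*-1
    if up[2]<0:up=-up
    # flat grid height map
    dd=(C-c)@nn;U=(C-c)@up;Y=(C-c)@ey
    onp=m&(abs(dd)<.006)
    print('slope up extent',np.percentile(U[onp],[.5,99.5]).round(4),'y ext',np.percentile(Y[onp],[.5,99.5]).round(4))
    vis=m&(dd>.008)&(dd<.03)&(abs(U)<.08)&(abs(Y)<.09)
    print('visor',vis.sum(),'U',np.percentile(U[vis],[5,50,95]).round(4),'Y',np.percentile(Y[vis],[2,98]).round(4),'d',dd[vis].max().round(4))
    hol=m&(dd<-.008)&(abs(U)<.08)&(abs(Y)<.09)
    if hol.sum():print('hole',hol.sum(),'U',np.percentile(U[hol],[2,50,98]).round(4),'Y',np.percentile(Y[hol],[2,98]).round(4),dd[hol].min())
    # slope z=0.24 point at Y=mid
    t=(.24-c[2])/up[2];y0=np.percentile(Y[onp],[.5,99.5]).mean()
    y1=np.percentile(Y[vis],[2,98]).mean()
    print('mouth by height & slope mid',(c+up*t+ey*y0).round(4),'by visor y',(c+up*t+ey*y1).round(4),'by visor U-22mm',(c+up*(np.percentile(U[vis],50)-.021)+ey*y1).round(4))
z=cv2.resize(a['p'][225:345,70:250],None,fx=4,fy=4,interpolation=cv2.INTER_CUBIC)
cv2.imwrite('pics/zb.png',z[:,:,::-1])
z=cv2.resize(b['p'][75:240,20:210],None,fx=3.6,fy=3.6,interpolation=cv2.INTER_CUBIC)
cv2.imwrite('pics/zt.png',z[:,:,::-1])
E
```

```text
side 7515 normal [-0.321 -0.473  0.82 ] tilt 34.87 yaw 55.89 c [0.632  0.2072 0.2484]
slope up extent [-0.1379  0.1151] y ext [-0.1213  0.0999]
visor 252 U [0.0051 0.0079 0.0097] Y [-0.0649  0.0433] d 0.0224
hole 7 U [0.0642 0.0713 0.0768] Y [-0.0466 -0.0135] -0.16362456278744833
mouth by height & slope mid [0.6341 0.1912 0.24  ] by visor y [0.6342 0.1911 0.24  ] by visor U-22mm [0.6349 0.1922 0.2409]
top 11520 normal [-0.319 -0.476  0.819] tilt 34.97 yaw 56.14 c [0.6359 0.1998 0.2462]
slope up extent [-0.1346  0.1198] y ext [-0.1116  0.1082]
visor 135 U [0.0101 0.0126 0.014 ] Y [-0.0543  0.0511] d 0.0234
hole 11 U [-0.0267 -0.0124  0.0034] Y [-0.034   0.0302] -0.03275284147482125
mouth by height & slope mid [0.6324 0.1915 0.24  ] by visor y [0.6323 0.1916 0.24  ] by visor U-22mm [0.6334 0.1932 0.2414]
```

View pics/zb.png

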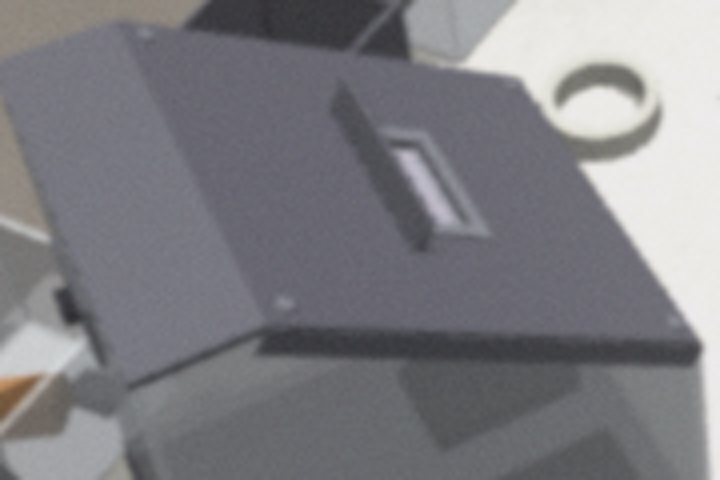

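View pics/zt.png

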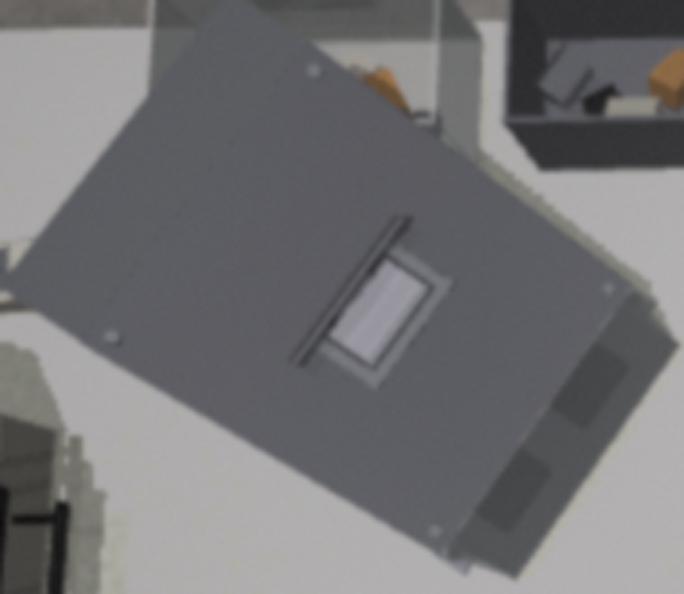

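```bash
python3 - <<'E'
from h import *
from scipy.spatial.transform import Rotation as R
a=np.load('side0.npz');b=np.load('top0.npz')
for n,f in(('side',a),('top',b)):
    C=cloud(n,f['d']);X,Y,Z=C[...,0],C[...,1],C[...,2]
    reg=(X>.45)&(X<.63)&(Y>-.34)&(Y<-.08)
    m=reg&(Z>.058)&(Z<.074)
    if n=='top':
        r=cv2.minAreaRect((C[m][:,:2]*1000).astype(np.float32));print('ribs rect',r)
    for lo,hi in((.165,.18),(.133,.146),(.112,.124)):
        m=reg&(Z>lo)&(Z<hi);k,l,st,_=cv2.connectedComponentsWithStats(m.astype(np.uint8));j=1+np.argmax(st[1:,4])
        P=C[l==j];r=cv2.minAreaRect((P[:,:2]*1000).astype(np.float32));print(n,lo,'med',np.median(P,0).round(4),len(P),r)
s=bot.sense();M=R.from_quat(s['tcp_rot']).as_matrix();print(M.round(3))
E
```

```text
side 0.165 med [ 0.5681 -0.1591  0.1698] 108 ((569.3179931640625, -160.39083862304688), (21.446317672729492, 45.27862548828125), 75.54688262939453)
side 0.133 med [ 0.5568 -0.2085  0.1382] 129 ((558.82568359375, -210.18914794921875), (23.35714340209961, 62.18421173095703), 69.59284973144531)
side 0.112 med [ 0.5356 -0.2535  0.1174] 150 ((537.0127563476562, -255.78543090820312), (21.18919563293457, 71.23554229736328), 70.71289825439453)
ribs rect ((552.9740600585938, -208.23648071289062), (174.9774169921875, 90.20441436767578), 73.77434539794922)
top 0.165 med [ 0.5659 -0.1599  0.171 ] 154 ((567.0045166015625, -160.29173278808594), (20.10576057434082, 45.78194808959961), 74.70565032958984)
top 0.133 med [ 0.5559 -0.2088  0.1391] 185 ((557.361083984375, -209.38592529296875), (19.471834182739258, 59.21868896484375), 73.01265716552734)
top 0.112 med [ 0.5333 -0.2544  0.1188] 202 ((535.1378173828125, -255.0367431640625), (18.92439842224121, 69.83937072753906), 73.54169464111328)
[[-0.913 -0.     0.408]
 [-0.408  0.001 -0.913]
 [-0.    -1.    -0.001]]
```

```bash
cat > g.py <<'E'
import sys,json
from h import *
from scipy.spatial.transform import Rotation as R
yaw=np.radians(56.0);ex=np.array([np.cos(yaw),np.sin(yaw),0]);ey=np.array([-ex[1],ex[0],0])
t=np.radians(35);D=np.sin(t)*ex-np.array([0,0,np.cos(t)])
MOUTH=np.array([.6335,.192,.240])
def togo(pos,y,z):
    s=bot.sense();M=R.from_quat(s['tcp_rot']).as_matrix()
    T=np.c_[np.cross(y,z),y,z]
    print('t',round(s['clock'],2),'pos',s['position'].round(4),'shift/25mm in tool',(M.T@(np.array(pos)-s['position'])/.025).round(2),'in target',(T.T@(np.array(pos)-s['position'])/.025).round(2),'turn/10deg',(np.degrees(R.from_matrix(M.T@T).as_rotvec())/10).round(3))
    print('J',s['joints'].round(2),'F',s['wrist_force'].round(1),'w',s['gripper_width'].round(4))
SL=np.radians(-16.2);SZ=np.array([np.cos(SL),np.sin(SL),0]);DN=np.array([0,0,-1.])
E
python3 -m crank '[[[0,-1,0,0,-0.5,0,1],[0,-1,0,0,-0.5,0,1],[0,-1,0,0,-0.5,0,1],[0,-1,0,0,-0.5,0,1],[0,-1,0,0,-0.5,0,1]]]' 30
python3 -c "
from g import *
togo([.567,-.1603,.27],DN,SZ)"
```

```text
clock: 0.72
position: [0.2553, -0.5703, 0.273]
tcp_rot: [-0.428, 0.563, -0.563, 0.428]
wrist_force: [-0.6, 0.2, -0.6]
gripper_width: 0.0954
t 0.72 pos [ 0.2553 -0.5703  0.273 ] shift/25mm in tool [-19.15   0.13   7.61] in target [-19.23   0.12   7.4 ] turn/10deg [ 0.002  0.064 -0.003]Traceback (most recent call last):
  File "<string>", line 3, in <module>
    togo([.567,-.1603,.27],DN,SZ)
    ~~~~^^^^^^^^^^^^^^^^^^^^^^^^^
  File "g.py", line 11, in togo
    print('J',s['joints'].round(2),'F',s['wrist_force'].round(1),'w',s['gripper_width'].round(4))
                                                                     ^^^^^^^^^^^^^^^^^^^^^^^^
AttributeError: 'float' object has no attribute 'round'
```

```bash
sed -i "s/s\['gripper_width'\].round(4)/round(s['gripper_width'],4)/" g.py
python3 -m crank '[[[0,0.06,0,-0.5,0,0.2,1],[0,0,0,-0.96,0,0.37,1],[0,0,0,-0.96,0,0.37,1],[0,0,0,-0.96,0,0.37,1],[0,0,0,-0.96,0,0.37,1]]]'
python3 -m crank '[[[0,0,0,-0.96,0,0.37,1],[0,0,0,-0.96,0,0.37,1],[0,0,0,-0.96,0,0.37,1],[0,0,0,-0.96,0,0.37,1],[0,0,0,-0.96,0,0.37,1]]]'
python3 -m crank '[[[0,0,0,-0.96,0,0.37,1],[0,0,0,-0.96,0,0.37,1],[0,0,0,-0.96,0,0.37,1],[0,0,0,-0.96,0,0.37,1],[0,0,0,-0.96,0,0.37,1]]]'
python3 -c "
from g import *
togo([.567,-.1603,.27],DN,SZ)"
```

```text
clock: 1.35
position: [0.3277, -0.4761, 0.2728]
tcp_rot: [-0.423, 0.567, -0.567, 0.423]
wrist_force: [-0.8, -0.5, -0.4]
gripper_width: 0.0954
clock: 1.98
position: [0.4057, -0.374, 0.2728]
tcp_rot: [-0.423, 0.567, -0.567, 0.423]
wrist_force: [-0.7, -0.5, -0.4]
gripper_width: 0.0951
clock: 2.6
position: [0.4837, -0.272, 0.2728]
tcp_rot: [-0.423, 0.567, -0.567, 0.423]
wrist_force: [0.8, 0.4, -0.0]
gripper_width: 0.095
t 2.6 pos [ 0.4837 -0.272   0.2728] shift/25mm in tool [-5.23  0.11  1.93] in target [-5.22  0.11  1.95] turn/10deg [ 0.002 -0.032 -0.001]
J [-0.63  0.33  1.65  0.    1.16 -0.34] F [ 0.8  0.4 -0. ] w 0.095
```

```bash

python3 -m crank '[[[0,0,0,-0.96,0,0.36,1],[0,0,0,-0.96,0,0.36,1],[0,0,0,-0.96,0,0.36,1],[0,0,0,-0.96,0,0.36,1],[0,0,0,-0.96,0,0.36,1]]]'
python3 -m crank '[[[0,0,0,0,0,0,1]]]'
python3 - <<'E'
from g import *
togo([.567,-.1603,.27],DN,SZ)
p,d=bot.camera('top');cv2.imwrite('pics/t1.png',p[:,:,::-1])
p2,d2=bot.camera('side');cv2.imwrite('pics/s1.png',np.hstack([cv2.resize(p2[100:300,200:400],(400,400)),cv2.resize(p[130:270,220:360],(400,400))])[:,:,::-1])
E
```

```text
clock: 3.22
position: [0.5605, -0.1696, 0.2728]
tcp_rot: [-0.423, 0.567, -0.567, 0.423]
wrist_force: [0.1, -0.3, 0.5]
gripper_width: 0.095
clock: 3.35
position: [0.5607, -0.1694, 0.2726]
tcp_rot: [-0.424, 0.566, -0.566, 0.424]
wrist_force: [-0.2, 0.0, 0.6]
gripper_width: 0.095
t 3.35 pos [ 0.5607 -0.1694  0.2726] shift/25mm in tool [-0.42  0.11  0.14] in target [-0.42  0.11  0.14] turn/10deg [ 0.003 -0.019 -0.001]
J [-0.41  0.38  1.57  0.    1.19 -0.12] F [-0.2  0.   0.6] w 0.095
```

View pics/s1.png

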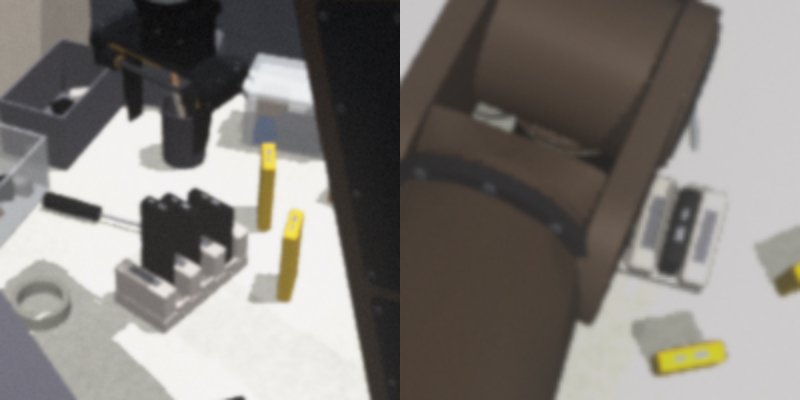

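Side view: the open jaws hang over the tall pack, lined up along its slot, and all three packs are undisturbed. I'll align and descend.

```bash

python3 -m crank '[[[0,0,0,-0.42,0.3,0.14,1],[0,0,0,0,0.8,0,1],[0,0,0,0,0.8,0,1],[0,0,0,0,0.8,0,1],[0,0,0,0,0.4,0,1]]]'
python3 - <<'E'
from g import *
togo([.567,-.1603,.166],DN,SZ)
p2,d2=bot.camera('side');cv2.imwrite('pics/s2.png',cv2.resize(p2[120:280,220:380],(600,600),interpolation=cv2.INTER_CUBIC)[:,:,::-1])
E
```

```text
clock: 4.08
position: [0.5662, -0.1629, 0.1941]
tcp_rot: [-0.423, 0.567, -0.566, 0.423]
wrist_force: [0.9, -0.0, 0.9]
gripper_width: 0.0947
t 4.08 pos [ 0.5662 -0.1629  0.1941] shift/25mm in tool [-0.11  1.13  0.  ] in target [-0.11  1.13  0.  ] turn/10deg [ 0.009 -0.034 -0.001]
J [-0.39  0.46  1.67 -0.    1.02 -0.1 ] F [ 0.9 -0.   0.9] w 0.0947
```

View pics/s2.png

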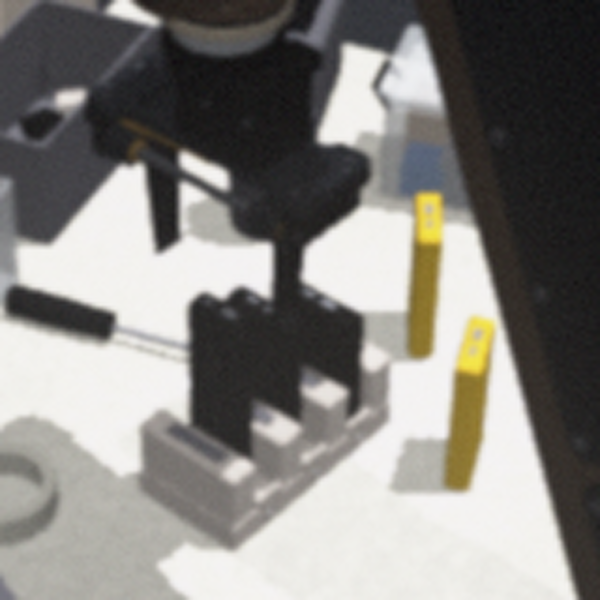

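```bash

python3 - <<'E'
from g import *
s=bot.sense();T=R.from_quat(s['tcp_rot']).as_matrix();p=s['position']+.022*T[:,1]
X=np.array([p-.0475*T[:,2],p-.0595*T[:,2],p+.0475*T[:,2],[.567,-.1603,.172]])
print(X.round(3)); print(((proj('side',X)-[220,120])*3.75).round(0))
E
```

```text
[[ 0.52  -0.149  0.172]
 [ 0.509 -0.146  0.172]
 [ 0.612 -0.176  0.171]
 [ 0.567 -0.16   0.172]]
[[278. 339.]
 [292. 347.]
 [170. 278.]
 [220. 309.]]
```

```bash

python3 - <<'E'
from g import *
print(bot.sense()['position'].round(4))
p,d=bot.camera('side');C=cloud('side',d);np.savez('s2.npz',p=p,d=d)
s=bot.sense();T=R.from_quat(s['tcp_rot']).as_matrix();print(s['position'].round(4))
L=(C-s['position'])@T
for c0,c1,nm in((-.05,.05,''),):
  for sgn in(1,-1):
    m=(abs(L[...,0])<.02)&(L[...,2]*sgn>.035)&(L[...,2]*sgn<.065)&(L[...,1]<.04)&(L[...,1]>-.04)
    vv,uu=np.nonzero(m);print(sgn,m.sum(),'max y',np.sort(L[m][:,1])[-12:].round(4),'x rng',np.percentile(L[m][:,0],[2,98]).round(4),'z',np.percentile(L[m][:,2],[2,98]).round(4),uu.min(),uu.max(),vv.min(),vv.max())
E
```

```text
[ 0.5661 -0.1628  0.1934]
[ 0.5663 -0.1629  0.1944]
1 98 max y [-0.0066 -0.0066 -0.0057 -0.0054 -0.0051 -0.0048 -0.0046 -0.0041 -0.0037
 -0.0032 -0.0027 -0.0003] x rng [-0.012  0.01 ] z [0.0456 0.0563] 259 267 172 187
-1 84 max y [-0.0067 -0.0066 -0.0064 -0.0058 -0.0042 -0.0034 -0.0033 -0.0024 -0.0021
 -0.0012 -0.0012  0.0002] x rng [-0.0123  0.0122] z [-0.0571 -0.0479] 292 300 190 205
```

```bash

python3 - <<'E'
from g import *
f=np.load('s2.npz');C=cloud('side',f['d'])
s=bot.sense();T=R.from_quat(s['tcp_rot']).as_matrix();L=(C-s['position'])@T
m=(abs(L[...,0])<.06)&(abs(L[...,2])<.11)&(L[...,1]<.05)&(L[...,1]>-.2)&(f['d']>0)
for y in np.arange(-.15,.05,.01):
    k=m&(L[...,1]>=y)&(L[...,1]<y+.01);Q=L[k]
    if len(Q):print(round(y,3),len(Q),'x',Q[:,0].min().round(3),Q[:,0].max().round(3),'z',Q[:,2].min().round(3),Q[:,2].max().round(3))
v=cv2.normalize(f['d'][150:220,230:320],None,0,255,cv2.NORM_MINMAX,mask=(f['d'][150:220,230:320]>0).astype(np.uint8)).astype(np.uint8)
im=np.hstack([cv2.resize(f['p'][150:220,230:320],None,fx=4.4,fy=4.4,interpolation=cv2.INTER_CUBIC),cv2.cvtColor(cv2.resize(v,None,fx=4.4,fy=4.4,interpolation=cv2.INTER_NEAREST),cv2.COLOR_GRAY2BGR)])
im=np.clip(im.astype(float)*1.0,0,255);im[:,:396]=255*(im[:,:396]/255)**.5
cv2.imwrite('pics/s3.png',im[:,:,::-1].astype(np.uint8))
E
```

```text
-0.15 145 x -0.028 0.024 z -0.051 0.019
-0.14 150 x -0.028 0.026 z -0.052 0.019
-0.13 654 x -0.038 0.036 z -0.092 0.091
-0.12 271 x -0.036 0.035 z -0.091 0.092
-0.11 225 x -0.037 0.034 z -0.091 0.09
-0.1 254 x -0.038 0.032 z -0.084 0.081
-0.09 114 x -0.036 0.034 z -0.084 0.079
-0.08 15 x -0.026 0.012 z -0.08 0.056
-0.07 29 x -0.014 0.012 z -0.052 0.06
-0.06 45 x -0.013 0.009 z -0.059 0.06
-0.05 56 x -0.014 0.011 z -0.059 0.057
-0.04 53 x -0.014 0.012 z -0.058 0.057
-0.03 48 x -0.012 0.01 z -0.057 0.059
-0.02 46 x -0.012 0.012 z -0.056 0.054
-0.01 34 x -0.012 0.013 z -0.053 0.056
0.0 1 x -0.008 -0.008 z -0.048 -0.048
0.02 114 x -0.014 0.009 z -0.023 0.025
0.03 47 x -0.014 0.003 z -0.02 0.023
0.04 54 x -0.015 0.005 z -0.021 0.021
```

View pics/s3.png

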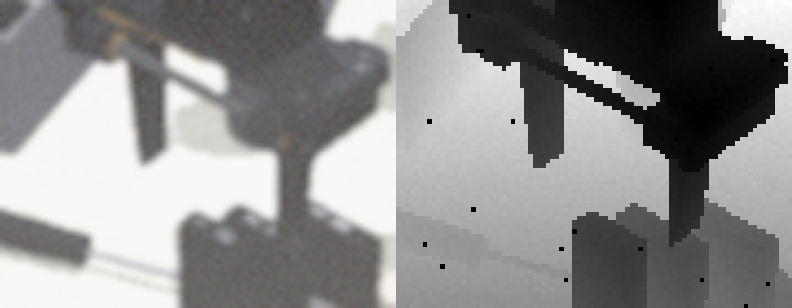

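The camera contradicts the data sheet. In both the depth and colour views, the fingertips end about level with the reported TCP (tool y≈0) and the body starts at -80 mm, so everything sits roughly 22 mm further back than stated. Lateral position agrees. I'll go by the picture, since extra depth does no harm here, and descend until the tips overlap the pack by about 28 mm.

```bash

python3 -m crank '[[[0,0,0,-0.1,0.5,0,1],[0,0,0,0,0.7,0,1],[0,0,0,0,0.7,0,1],[0,0,0,0,0,0,1]]]'
python3 - <<'E'
from g import *
togo([.567,-.1603,.146],DN,SZ)
f={};f['p'],f['d']=bot.camera('side')
s=bot.sense();T=R.from_quat(s['tcp_rot']).as_matrix();L=(cloud('side',f['d'])-s['position'])@T
for sgn in(1,-1):
    m=(abs(L[...,0])<.02)&(L[...,2]*sgn>.04)&(L[...,2]*sgn<.065)&(L[...,1]<.04)&(L[...,1]>-.04)
    print(sgn,np.sort(L[m][:,1])[-6:].round(4),np.percentile(L[m][:,0],[2,98]).round(4))
m=(abs(L[...,0])<.02)&(abs(L[...,2])<.03)&(abs(L[...,1])<.04);Q=L[m];print('pack top',Q[:,1].min(),np.percentile(Q[:,2],[1,99]),np.percentile(Q[:,0],[1,99]))
v=cv2.normalize(f['d'][150:220,230:320],None,0,255,cv2.NORM_MINMAX,mask=(f['d'][150:220,230:320]>0).astype(np.uint8)).astype(np.uint8)
im=np.hstack([cv2.resize(f['p'][150:220,230:320],None,fx=4.4,fy=4.4,interpolation=cv2.INTER_CUBIC),cv2.cvtColor(cv2.resize(v,None,fx=4.4,fy=4.4,interpolation=cv2.INTER_NEAREST),cv2.COLOR_GRAY2BGR)]).astype(float)
im[:,:396]=255*(im[:,:396]/255)**.5
cv2.imwrite('pics/s4.png',im[:,:,::-1].astype(np.uint8))
E
```

```text
clock: 4.68
position: [0.567, -0.1604, 0.147]
tcp_rot: [-0.423, 0.567, -0.566, 0.423]
wrist_force: [-0.1, -0.2, -0.6]
gripper_width: 0.0951
t 4.67 pos [ 0.567  -0.1604  0.147 ] shift/25mm in tool [-0.    0.04  0.  ] in target [-0.    0.04  0.  ] turn/10deg [ 0.01  -0.029 -0.001]
J [-0.39  0.51  1.72 -0.    0.91 -0.1 ] F [-0.1 -0.2 -0.6] w 0.0951
1 [-0.0053 -0.004  -0.0039 -0.0037 -0.0034 -0.003 ] [-0.0123  0.0121]
-1 [-0.0052 -0.0049 -0.0047 -0.0045 -0.0034 -0.0013] [-0.0127  0.0117]
pack top -0.028692292854802178 [-0.02162571  0.02352278] [-0.01141461  0.00816149]
```

View pics/s4.png

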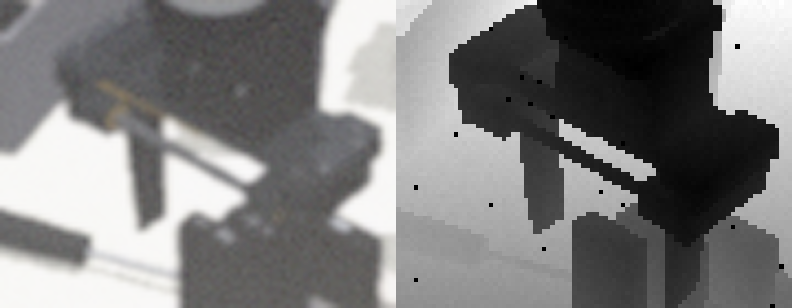

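The fingers straddle the tall pack, centred, with about 26 mm of overlap. Closing.

```bash

python3 -m crank '[[[0,0,0,0,0,0,-1],[0,0,0,0,0,0,-1],[0,0,0,0,0,0,-1],[0,0,0,0,0,0,-1],[0,0,0,0,0,0,-1]]]' 40
python3 -c "
from g import *
togo([.567,-.1603,.146],DN,SZ)"
```

```text
clock: 5.35
position: [0.5674, -0.1607, 0.148]
tcp_rot: [0.423, -0.566, 0.567, -0.423]
wrist_force: [0.9, -0.8, 1.1]
gripper_width: 0.0502
t 5.35 pos [ 0.5674 -0.1607  0.148 ] shift/25mm in tool [-0.01  0.08 -0.02] in target [-0.01  0.08 -0.02] turn/10deg [-0.001 -0.029  0.001]
J [-0.39  0.51  1.72 -0.    0.91 -0.1 ] F [ 0.9 -0.8  1.1] w 0.0502
```

```bash

python3 -m crank '[[[0,0,0,0,0,0,-1],[0,0,0,0,0,0,-1],[0,0,0,0,0,0,-1]]]' 40
python3 -m crank '[[[0,0,0,0,-0.3,0,-1],[0,0,0,0,-0.4,0,-1],[0,0,0,0,-0.4,0,-1]]]'
```

```text
clock: 5.72
position: [0.5675, -0.1607, 0.1479]
tcp_rot: [0.423, -0.566, 0.567, -0.423]
wrist_force: [1.2, 0.7, 1.1]
gripper_width: 0.0458
clock: 6.1
position: [0.5674, -0.1607, 0.1763]
tcp_rot: [0.423, -0.566, 0.567, -0.423]
wrist_force: [-0.6, -0.9, -2.3]
gripper_width: 0.0457
```

```bash

python3 -m crank '[[[0,0,0,0,-0.9,0,-1],[0,0,0,0,-0.9,0,-1],[0,0,0,0,-0.9,0,-1],[0,0,0,0,-0.9,0,-1],[0,0,0,0,-0.9,0,-1]]]'
python3 -m crank '[[[0,0,0,0,-0.9,0,-1],[0,0,0,0,-0.9,0,-1],[0,0,0,0,-0.9,0,-1],[0,0,0,0,-0.5,0,-1],[0,0,0,0,0,0,-1]]]'
python3 - <<'E'
from g import *
togo(MOUTH-.163*D,D,-ey)
print(D,(MOUTH-.163*D).round(4))
p,d=bot.camera('side');cv2.imwrite('pics/s5.png',p[:,:,::-1]);np.savez('s5.npz',p=p,d=d)
E
```

```text
clock: 6.72
position: [0.5672, -0.1606, 0.2893]
tcp_rot: [0.423, -0.566, 0.567, -0.423]
wrist_force: [0.0, 0.5, -2.5]
gripper_width: 0.0457
clock: 7.35
position: [0.5674, -0.1606, 0.3686]
tcp_rot: [0.423, -0.566, 0.567, -0.423]
wrist_force: [-0.4, -0.2, -3.2]
gripper_width: 0.0459
t 7.35 pos [ 0.5674 -0.1606  0.3686] shift/25mm in tool [-10.71  -0.2   -2.59] in target [-7.84  5.25 -5.69] turn/10deg [0.527 1.698 3.473]
J [-0.39  0.32  1.41 -0.    1.41 -0.1 ] F [-0.4 -0.2 -3.2] w 0.0459
[ 0.32073987  0.47551642 -0.81915204] [0.5812 0.1145 0.3735]
```

View pics/s5.png

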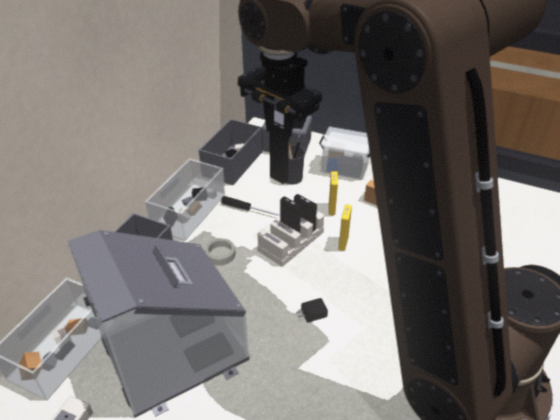

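The pack is out of the rack (at (287,150) in the side view), and the other two are still standing at (297,212). Next I'll turn it to the posting attitude.

```bash

python3 -m crank '[[[0.1,0.34,0.7,0,0,0,-1],[0.1,0.34,0.7,0,0,0,-1],[0.11,0.34,0.69,0,0,0,-1],[0.11,0.34,0.69,0,0,0,-1],[0.11,0.34,0.69,0,0,0,-1]]]'
python3 -c "
from g import *
togo(MOUTH-.163*D,D,-ey)"
```

```text
clock: 8.02
position: [0.5671, -0.1609, 0.367]
tcp_rot: [-0.127, 0.697, -0.495, 0.503]
wrist_force: [-0.2, 0.4, -2.8]
gripper_width: 0.0462
t 8.03 pos [ 0.5671 -0.1609  0.367 ] shift/25mm in tool [-7.85  5.22 -5.73] in target [-7.89  5.2  -5.69] turn/10deg [ 0.003 -0.027 -0.013]
J [-0.67  0.31  1.57  0.63  1.37 -0.23] F [-0.2  0.4 -2.8] w 0.0462
```

```bash

python3 -m crank '[[[0,0,0,-0.78,0.1,-0.57,-1],[0,0,0,-0.78,0.1,-0.57,-1],[0,0,0,-0.78,0.1,-0.57,-1],[0,0,0,-0.78,0.1,-0.57,-1],[0,0,0,-0.78,0.1,-0.57,-1]]]'
python3 -m crank '[[[0,0,0,-0.78,0.4,-0.57,-1],[0,0,0,-0.78,0.4,-0.57,-1],[0,0,0,-0.78,0.4,-0.57,-1],[0,0,0,-0.78,0.4,-0.57,-1],[0,0,0,-0.4,0.4,-0.3,-1]]]'
python3 -c "
from g import *
togo(MOUTH-.163*D,D,-ey)"
```

```text
clock: 8.65
position: [0.5568, -0.0461, 0.4148]
tcp_rot: [-0.13, 0.695, -0.496, 0.504]
wrist_force: [0.6, 1.2, -3.0]
gripper_width: 0.0459
clock: 9.28
position: [0.5595, 0.0735, 0.4242]
tcp_rot: [-0.13, 0.695, -0.496, 0.505]
wrist_force: [-0.2, -0.0, -2.8]
gripper_width: 0.046
t 9.28 pos [0.5595 0.0735 0.4242] shift/25mm in tool [-0.35  2.72 -0.2 ] in target [-0.35  2.72 -0.2 ] turn/10deg [0.002 0.01  0.004]
J [-0.26  0.13  1.65  0.62  1.21  0.15] F [-0.2 -0.  -2.8] w 0.046
```

```bash

python3 -m crank '[[[0,0,0,-0.35,0.5,-0.2,-1],[0,0,0,0,0.8,0,-1],[0,0,0,0,0.8,0,-1],[0,0,0,0,0.5,0,-1],[0,0,0,0,0,0,-1]]]'
python3 - <<'E'
from g import *
togo(MOUTH-.163*D,D,-ey)
for n in('side','top'):
    p,d=bot.camera(n);cv2.imwrite(f'pics/{n}6.png',p[:,:,::-1]);np.savez(n+'6.npz',p=p,d=d)
E
```

```text
clock: 9.9
position: [0.5808, 0.111, 0.374]
tcp_rot: [-0.129, 0.696, -0.495, 0.503]
wrist_force: [0.6, -0.1, -2.7]
gripper_width: 0.0456
t 9.9 pos [0.5808 0.111  0.374 ] shift/25mm in tool [-0.09  0.09 -0.07] in target [-0.09  0.09 -0.07] turn/10deg [ 0.011 -0.011  0.01 ]
J [-0.18  0.19  1.7   0.64  1.07  0.15] F [ 0.6 -0.1 -2.7] w 0.0456
```

View pics/side6.png

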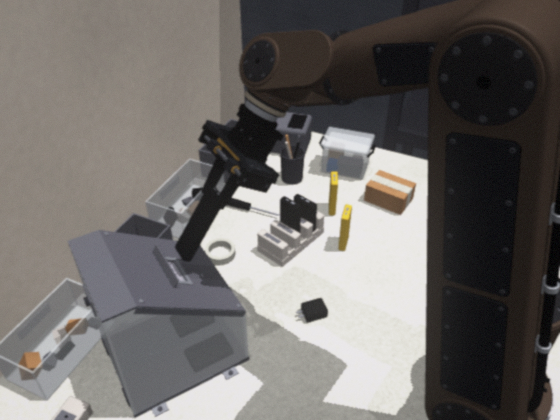

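View pics/top6.png

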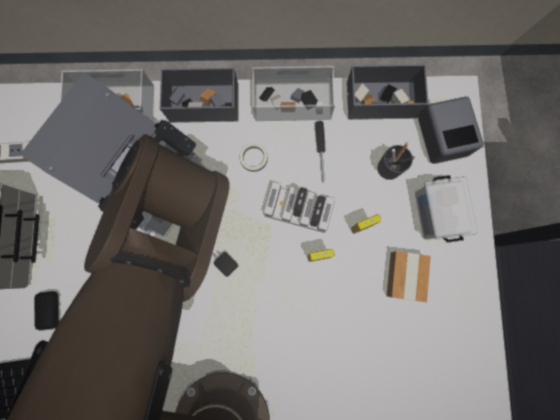

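```bash

python3 - <<'E'
from g import *
f=np.load('side6.npz');C=cloud('side',f['d']);s=bot.sense();T=R.from_quat(s['tcp_rot']).as_matrix();L=(C-s['position'])@T
m=(f['d']>0)&(abs(L[...,0])<.03)&(abs(L[...,2])<.05)&(L[...,1]>-.06)&(L[...,1]<.16)
for y in np.arange(-.06,.155,.015):
    Q=L[m&(L[...,1]>=y)&(L[...,1]<y+.015)]
    if len(Q)>4:print(round(y,3),len(Q),'x',np.percentile(Q[:,0],[3,97]).round(4),'z',np.percentile(Q[:,2],[3,97]).round(4))
# distance profile: nose
B=(C-MOUTH)@np.c_[np.cross(ey,D)*1,ey,D]
print('axes x=',np.cross(ey,D).round(2))
k=m&(L[...,1]>.08)&(L[...,1]<.14);print('nose y sorted',np.sort(L[k][:,1])[-15:].round(4))
z=cv2.resize(f['p'][170:300,120:290],None,fx=4.4,fy=4.4,interpolation=cv2.INTER_CUBIC)
z=(255*(z/255.)**.6).astype(np.uint8);cv2.imwrite('pics/z6.png',z[:,:,::-1])
E
```

```text
-0.06 194 x [-0.0115  0.0117] z [-0.035   0.0323]
-0.045 184 x [-0.0116  0.0119] z [-0.0339  0.0299]
-0.03 258 x [-0.011   0.0108] z [-0.0314  0.0274]
-0.015 192 x [-0.0103  0.0102] z [-0.0292  0.0264]
0.0 166 x [-0.0095  0.0092] z [-0.0236  0.0181]
0.015 155 x [-0.0093  0.0081] z [-0.0231  0.0208]
0.03 160 x [-0.009   0.0086] z [-0.023   0.0208]
0.045 159 x [-0.0089  0.0093] z [-0.023   0.0198]
0.06 157 x [-0.009   0.0085] z [-0.0225  0.0194]
0.075 150 x [-0.0089  0.009 ] z [-0.0226  0.021 ]
0.09 156 x [-0.009   0.0095] z [-0.0229  0.02  ]
0.105 144 x [-0.0087  0.0095] z [-0.022   0.0201]
0.12 51 x [-0.0085  0.0098] z [-0.0213  0.0178]
0.135 100 x [-0.0257 -0.0206] z [-0.0467  0.0457]
0.15 153 x [-0.0264 -0.0222] z [-0.0469  0.0469]
axes x= [-0.46 -0.68 -0.57]
nose y sorted [0.1241 0.1242 0.1242 0.1243 0.1246 0.1247 0.1249 0.1251 0.1252 0.1254
 0.1255 0.1255 0.1256 0.1269 0.1271]
```

View pics/z6.png

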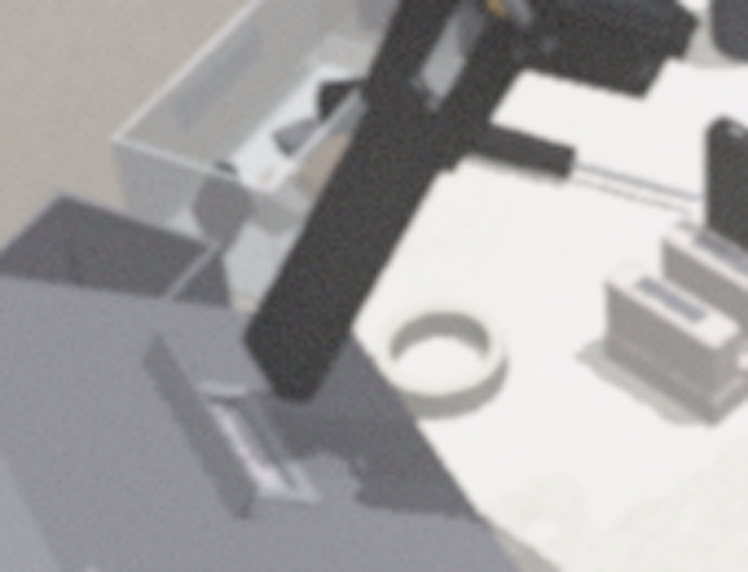

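The pack hangs straight in the jaws: tool x ±9 mm, z -22…+20 mm, nose at +126 mm. Its nose (zoomed picture (295,395)) is about 40 mm off the mouth and just clear of the visor (200,430). I'll centre it and push in step by step, watching the force.

```bash

python3 -m crank '[[[0,0,0,-0.07,0.4,-0.03,-1],[0,0,0,0,0.5,0,-1],[0,0,0,0,0.5,0,-1],[0,0,0,0,0.4,0,-1],[0,0,0,0,0.4,0,-1]]]' 50
python3 -c "
from g import *
togo(MOUTH-.01*D,D,-ey)"
python3 -m crank '[[[0,0,0,0,0.4,0,-1],[0,0,0,0,0.4,0,-1]]]'
python3 - <<'E'
from g import *
togo(MOUTH-.01*D,D,-ey)
p,d=bot.camera('side');z=cv2.resize(p[170:300,120:290],None,fx=4.4,fy=4.4,interpolation=cv2.INTER_CUBIC)
z=(255*(z/255.)**.6).astype(np.uint8);cv2.imwrite('pics/z7.png',z[:,:,::-1])
E
```

```text
clock: 10.62
position: [0.5989, 0.1383, 0.3309]
tcp_rot: [-0.129, 0.695, -0.496, 0.504]
wrist_force: [-3.2, -6.7, 2.5]
gripper_width: 0.0453
t 10.62 pos [0.5989 0.1383 0.3309] shift/25mm in tool [-0.01  4.04 -0.06] in target [-0.01  4.04 -0.06] turn/10deg [-0.004 -0.003  0.006]
J [-0.12  0.26  1.74  0.67  0.96  0.14] F [-3.2 -6.7  2.5] w 0.0453
clock: 10.88
position: [0.6053, 0.1478, 0.314]
tcp_rot: [-0.129, 0.695, -0.496, 0.504]
wrist_force: [-1.8, -3.4, -1.9]
gripper_width: 0.0458
t 10.88 pos [0.6053 0.1478 0.314 ] shift/25mm in tool [-0.03  3.23 -0.05] in target [-0.02  3.23 -0.05] turn/10deg [-0.001 -0.007  0.008]
J [-0.1   0.28  1.75  0.69  0.92  0.13] F [-1.8 -3.4 -1.9] w 0.0458
```

View pics/z7.png

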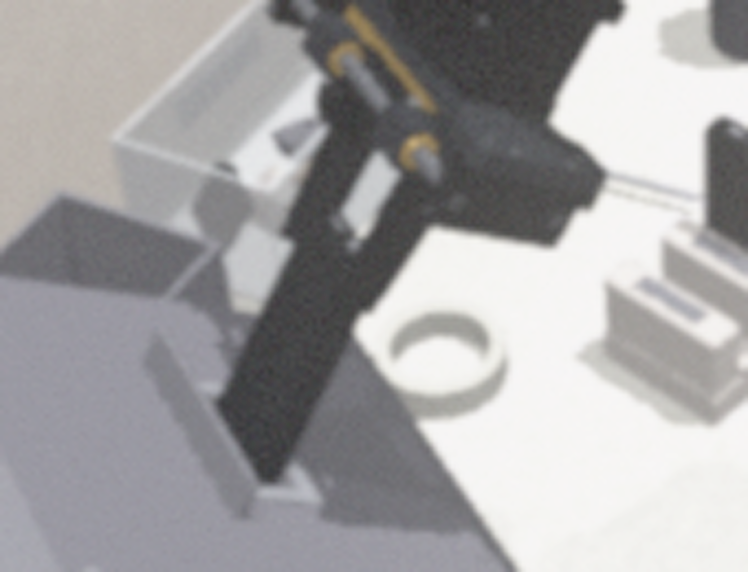

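The pack's nose is in the mouth, behind the visor at (265,470), with about 4 N of contact. I'll continue.

```bash

python3 -m crank '[[[0,0,0,-0.02,0.4,-0.03,-1],[0,0,0,0,0.4,0,-1],[0,0,0,0,0.4,0,-1],[0,0,0,0,0.4,0,-1]]]'
python3 -c "
from g import *
togo(MOUTH-.01*D,D,-ey)"
python3 -m crank '[[[0,0,0,0,0.4,0,-1],[0,0,0,0,0.4,0,-1]]]'
python3 - <<'E'
from g import *
togo(MOUTH-.01*D,D,-ey)
p,d=bot.camera('side');z=cv2.resize(p[170:300,120:290],None,fx=4.4,fy=4.4,interpolation=cv2.INTER_CUBIC)
z=(255*(z/255.)**.6).astype(np.uint8);cv2.imwrite('pics/z8.png',z[:,:,::-1])
C=cloud('side',d);s=bot.sense();T=R.from_quat(s['tcp_rot']).as_matrix();L=(C-s['position'])@T
for sgn in(1,-1):
    m=(d>0)&(abs(L[...,0])<.013)&(L[...,2]*sgn>.025)&(L[...,2]*sgn<.034)&(abs(L[...,1])<.05)
    Q=L[m];h=np.histogram(Q[:,1],np.arange(-.05,.051,.005))[0];print(sgn,h)
E
```

```text
clock: 11.42
position: [0.6175, 0.1679, 0.281]
tcp_rot: [-0.129, 0.696, -0.496, 0.503]
wrist_force: [-2.4, -4.3, -4.1]
gripper_width: 0.0458
t 11.43 pos [0.6175 0.1679 0.281 ] shift/25mm in tool [-0.01  1.61 -0.01] in target [-0.01  1.61 -0.01] turn/10deg [ 0.005 -0.01   0.008]
J [-0.06  0.33  1.76  0.72  0.84  0.1 ] F [-2.4 -4.3 -4.1] w 0.0458
clock: 11.68
position: [0.624, 0.1774, 0.2649]
tcp_rot: [-0.129, 0.696, -0.496, 0.503]
wrist_force: [-2.0, -3.8, -4.2]
gripper_width: 0.0459
t 11.68 pos [0.624  0.1774 0.2649] shift/25mm in tool [ 0.    0.81 -0.01] in target [ 0.    0.81 -0.01] turn/10deg [ 0.003 -0.01   0.006]
J [-0.04  0.36  1.77  0.74  0.81  0.09] F [-2.  -3.8 -4.2] w 0.0459
1 [14 11 11 11 12 10  4  4  5  2  0  0  0  0  0  0  0  0  0  0]
-1 [25 23 26 24 22 25 20 24 15  0  0  0  0  0  0  7  0  0  0  0]
```

View pics/z8.png

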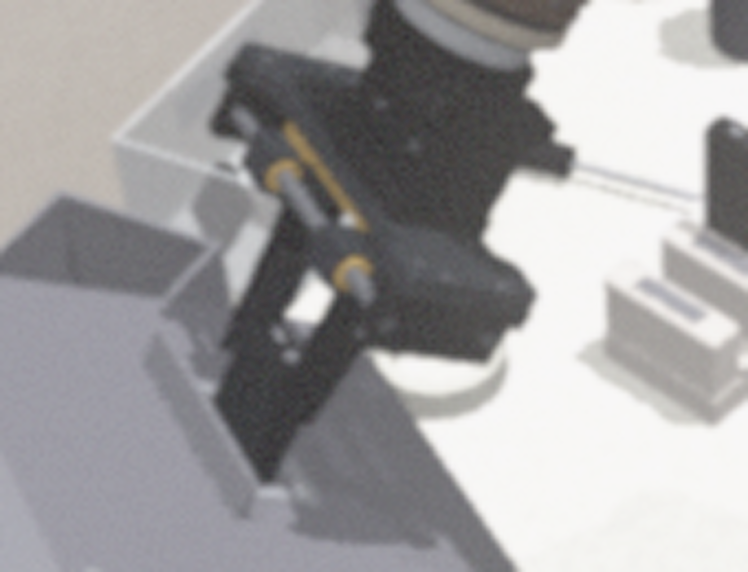

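```bash

python3 -m crank '[[[0,0,0,0,0.3,0,-1],[0,0,0,0,0.3,0,-1],[0,0,0,0,0.3,0,-1],[0,0,0,0,0,0,-1]]]'
python3 -c "
from g import *
togo(MOUTH-.005*D,D,-ey)"
```

```text
clock: 12.22
position: [0.6309, 0.188, 0.2463]
tcp_rot: [-0.129, 0.696, -0.496, 0.503]
wrist_force: [-1.2, -3.4, -5.9]
gripper_width: 0.0455
t 12.22 pos [0.6309 0.188  0.2463] shift/25mm in tool [-0.01  0.11 -0.  ] in target [-0.01  0.11 -0.  ] turn/10deg [ 0.008 -0.01   0.01 ]
J [-0.02  0.39  1.77  0.76  0.77  0.07] F [-1.2 -3.4 -5.9] w 0.0455
```

```bash

python3 -m crank '[[[0,0,0,0,0,0,0.5],[0,0,0,0,0,0,0.5],[0,0,0,0,0,0,0.5],[0,0,0,0,0,0,0.5]]]'
python3 - <<'E'
from g import *
togo(MOUTH-.005*D,D,-ey)
p,d=bot.camera('side');z=cv2.resize(p[170:300,120:290],None,fx=4.4,fy=4.4,interpolation=cv2.INTER_CUBIC)
z=(255*(z/255.)**.6).astype(np.uint8);cv2.imwrite('pics/z9.png',z[:,:,::-1])
E
```

```text
clock: 12.72
position: [0.6312, 0.1879, 0.2474]
tcp_rot: [-0.129, 0.696, -0.496, 0.504]
wrist_force: [-0.2, -0.3, -0.5]
gripper_width: 0.0708
t 12.72 pos [0.6312 0.1879 0.2474] shift/25mm in tool [ 0.02  0.15 -0.01] in target [ 0.02  0.15 -0.01] turn/10deg [ 0.    -0.008  0.003]
J [-0.02  0.39  1.77  0.76  0.77  0.07] F [-0.2 -0.3 -0.5] w 0.0708
```

View pics/z9.png

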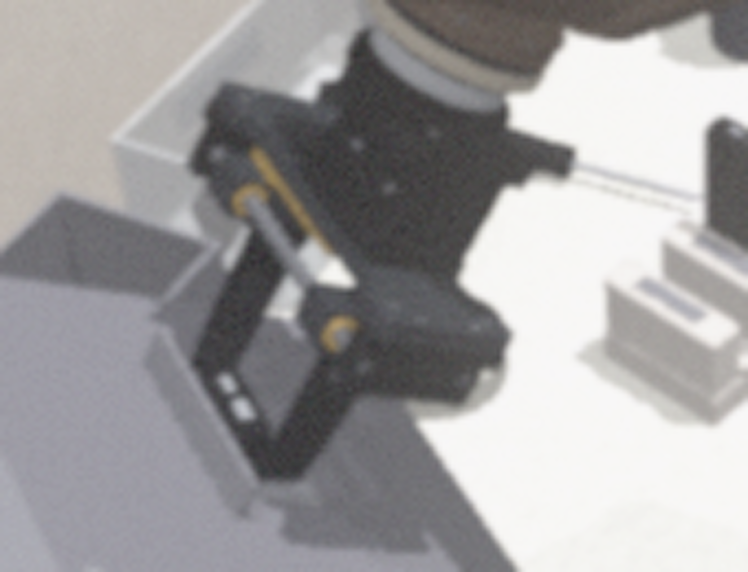

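The pack slid further by itself once released; its tail contacts are now at (235,395), just above the slope. I'll back off, close the jaws and look at the tail.

```bash

python3 -m crank '[[[0,0,0,0,-0.5,0,0.5],[0,0,0,0,-0.9,0,0.5],[0,0,0,0,-0.9,0,0.5],[0,0,0,0,0,0,-1],[0,0,0,0,0,0,-1]]]' 20
python3 -m crank '[[[0,0,0,0,0,0,-1],[0,0,0,0,0,0,-1],[0,0,0,0,0,0,-1],[0,0,0,0,0,0,-1]]]' 20
python3 - <<'E'
from g import *
togo(MOUTH-.005*D,D,-ey)
p,d=bot.camera('side');z=cv2.resize(p[170:300,120:290],None,fx=4.4,fy=4.4,interpolation=cv2.INTER_CUBIC)
z=(255*(z/255.)**.6).astype(np.uint8);cv2.imwrite('pics/z10.png',z[:,:,::-1])
C=cloud('side',d);Rr=np.c_[np.cross(D,-ey),D,-ey];L=(C-MOUTH)@Rr
m=(d>0)&(abs(L[...,0])<.018)&(abs(L[...,2])<.031)&(L[...,1]<.15)&(L[...,1]>-.035)
h=np.histogram(L[m][:,1],np.arange(-.035,.15,.005));print(h[0])
E
```

```text
clock: 13.4
position: [0.6126, 0.1605, 0.2939]
tcp_rot: [-0.129, 0.696, -0.496, 0.503]
wrist_force: [0.2, -0.0, -0.4]
gripper_width: 0.0564
clock: 13.9
position: [0.6126, 0.1606, 0.294]
tcp_rot: [-0.129, 0.696, -0.496, 0.503]
wrist_force: [-0.2, 0.1, -0.6]
gripper_width: 0.0167
t 13.9 pos [0.6126 0.1606 0.294 ] shift/25mm in tool [ 0.    2.44 -0.01] in target [ 0.    2.44 -0.01] turn/10deg [ 0.004 -0.009  0.006]
J [-0.07  0.31  1.76  0.71  0.87  0.11] F [-0.2  0.1 -0.6] w 0.0167
[ 0 70 74 30 13  9  8  3  0  0  0  0  0  0  0  0  0  0  0  0  0  0  0  0
  0  0  0  0  0  0  0  0  0  0  0  0]
```

View pics/z10.png

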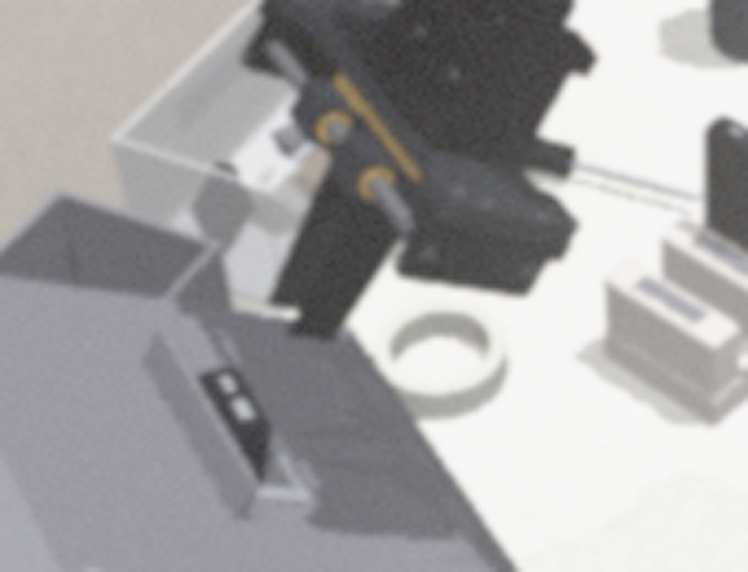

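```bash

python3 -m crank '[[[0,0,0,0,0,0,-1],[0,0,0,0,0,0,-1]]]' 20
python3 - <<'E'
from g import *
Rr=np.c_[np.cross(D,-ey),D,-ey]
for n in('side','top'):
    p,d=bot.camera(n);C=cloud(n,d);L=(C-MOUTH)@Rr
    dark=p.max(-1)<60
    m=(d>0)&dark&(abs(L[...,0])<.03)&(abs(L[...,2])<.04)&(L[...,1]>-.045)&(L[...,1]<.1);Q=L[m];print(n,m.sum())
    if m.sum():
        v,u=np.nonzero(m);print(u.min(),u.max(),v.min(),v.max())
        for y in np.arange(-.045,.02,.005):
            q=Q[(Q[:,1]>=y)&(Q[:,1]<y+.005)]
            if len(q)>2:print(round(y,3),len(q),'x',np.percentile(q[:,0],[3,97]).round(4),'z',np.percentile(q[:,2],[3,97]).round(4))
print(bot.sense()['gripper_width'])
E
```

```text
clock: 14.2
position: [0.6126, 0.1605, 0.2942]
tcp_rot: [-0.129, 0.696, -0.496, 0.504]
wrist_force: [0.1, 0.2, -0.3]
gripper_width: 0.0005
side 130
166 181 254 278
-0.03 30 x [-0.013 -0.001] z [-0.0216  0.0175]
-0.025 63 x [-0.0185 -0.002 ] z [-0.0227  0.019 ]
-0.02 13 x [-0.0128  0.001 ] z [-0.0225 -0.0186]
-0.015 10 x [-0.004   0.0034] z [-0.0242 -0.0198]
-0.01 5 x [-0.0016  0.0047] z [-0.0235 -0.0205]
-0.005 6 x [0.0027 0.0296] z [-0.023  0.035]
top 0
0.00041518659365557376
```

The pack's tail stands 27 mm out of the slope, nipped and leaning about 10 mm uphill. I'll push it in with the closed fingers, aimed 4 mm uphill of centre.

```bash

python3 -m crank '[[[0,0,0,-0.2,0.4,-0.05,-1],[0,0,0,0,0.5,0,-1],[0,0,0,0,0.5,0,-1],[0,0,0,0,0.3,0,-1]]]' 30
python3 -m crank '[[[0,0,0,0,0.4,0,-1],[0,0,0,0,0.4,0,-1]]]' 30
python3 - <<'E'
from g import *
togo(MOUTH+.043*D,D,-ey)
p,d=bot.camera('side');z=cv2.resize(p[170:300,120:290],None,fx=4.4,fy=4.4,interpolation=cv2.INTER_CUBIC)
z=(255*(z/255.)**.6).astype(np.uint8);cv2.imwrite('pics/z11.png',z[:,:,::-1])
E
```

```text
clock: 14.8
position: [0.6274, 0.1852, 0.2609]
tcp_rot: [-0.13, 0.696, -0.496, 0.503]
wrist_force: [-0.4, -2.3, 0.4]
gripper_width: 0.0003
clock: 15.05
position: [0.634, 0.1942, 0.2452]
tcp_rot: [-0.129, 0.696, -0.496, 0.503]
wrist_force: [-4.3, -5.6, 2.1]
gripper_width: 0.0007
t 15.05 pos [0.634  0.1942 0.2452] shift/25mm in tool [0.18 1.84 0.03] in target [0.19 1.84 0.03] turn/10deg [ 0.001 -0.008  0.009]
J [-0.    0.4   1.76  0.76  0.76  0.08] F [-4.3 -5.6  2.1] w 0.0007
```

View pics/z11.png

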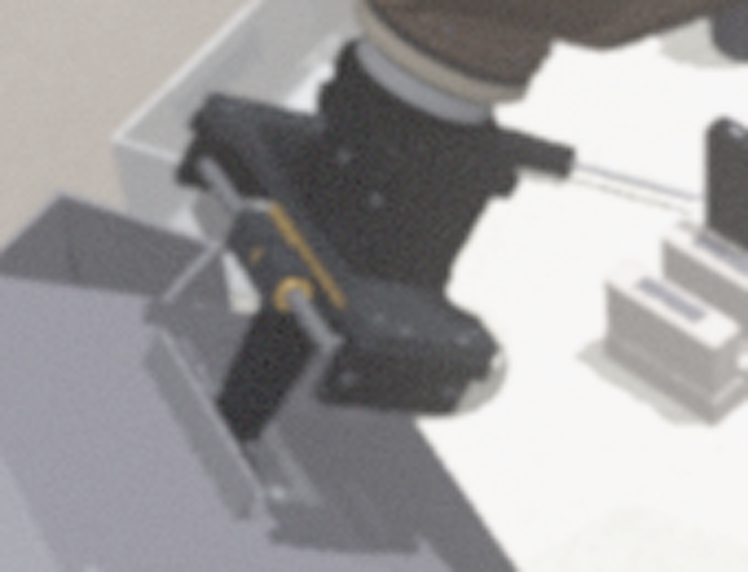

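```bash

python3 -m crank '[[[0,0,0,0.07,0.4,0,-1],[0,0,0,0,0.4,0,-1]]]' 30
python3 -m crank '[[[0,0,0,0,0.4,0,-1]]]' 30
python3 -m crank '[[[0,0,0,0,0.3,0,-1]]]' 30
python3 -m crank '[[[0,0,0,0,0.2,0,-1]]]' 30
python3 - <<'E'
from g import *
togo(MOUTH+.043*D,D,-ey)
p,d=bot.camera('side');z=cv2.resize(p[170:340,100:290],None,fx=3.5,fy=3.5,interpolation=cv2.INTER_CUBIC)
z=(255*(z/255.)**.6).astype(np.uint8);cv2.imwrite('pics/z12.png',z[:,:,::-1])
E
```

```text
clock: 15.35
position: [0.6393, 0.202, 0.2278]
tcp_rot: [-0.129, 0.695, -0.496, 0.503]
wrist_force: [-12.2, -17.4, 7.4]
gripper_width: 0.0001
clock: 15.48
position: [0.6423, 0.2066, 0.2194]
tcp_rot: [-0.129, 0.696, -0.496, 0.503]
wrist_force: [-6.8, -9.4, 2.1]
gripper_width: 0.0003
clock: 15.6
position: [0.6446, 0.2102, 0.2128]
tcp_rot: [-0.13, 0.696, -0.496, 0.503]
wrist_force: [-9.9, -14.7, 2.5]
gripper_width: 0.0006
clock: 15.72
position: [0.6459, 0.2123, 0.2085]
tcp_rot: [-0.13, 0.696, -0.496, 0.503]
wrist_force: [-13.0, -19.1, 7.8]
gripper_width: 0.0003
t 15.72 pos [0.6459 0.2123 0.2085] shift/25mm in tool [0.06 0.14 0.04] in target [0.06 0.14 0.04] turn/10deg [ 0.005 -0.011  0.021]
J [0.03 0.46 1.77 0.81 0.7  0.04] F [-13.  -19.1   7.8] w 0.0003
```

View pics/z12.png

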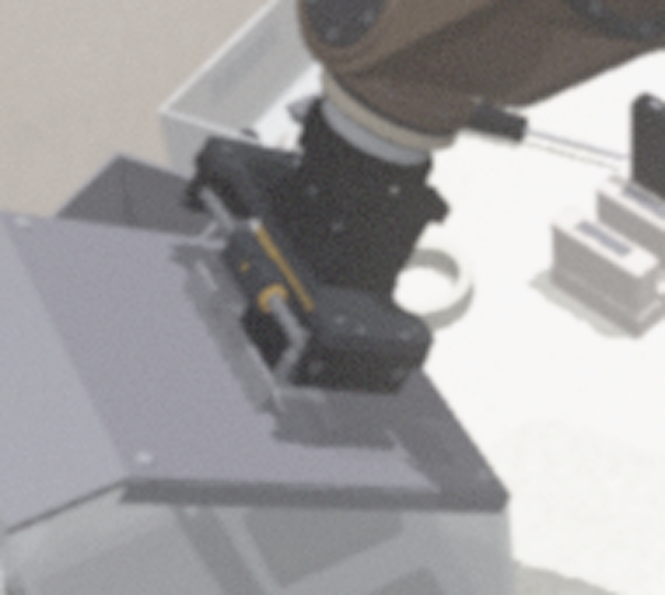

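```bash

python3 - <<'E'
from g import *
p,d=bot.camera('side');a=np.load('side0.npz')['p']
z=np.hstack([cv2.resize(q[220:420,70:260],None,fx=2.1,fy=2.1,interpolation=cv2.INTER_CUBIC) for q in(a,p)])
z=(255*(z/255.)**.6).astype(np.uint8);cv2.imwrite('pics/z13.png',z[:,:,::-1])
print(bot.sense()['wrist_force'],bot.sense()['torque'])
E
```

```text
[ -6.56089488 -11.74060753  -2.05556246] [-2.15434257  1.30106569 -0.10856129]
```

View pics/z13.png

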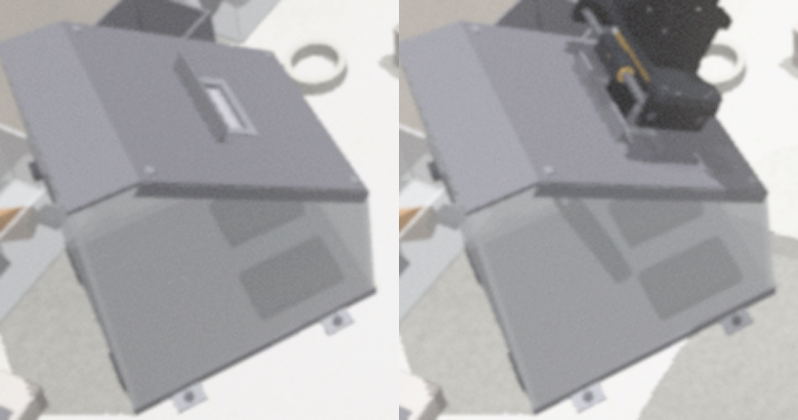

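Through the clear wall the pack shows inside the box at (600,240), still hanging by its tail. I'll push a bit further.

```bash

python3 -m crank '[[[0,0,0,0,0.15,0,-1]]]' 30
python3 -m crank '[[[0,0,0,0,0.15,0,-1]]]' 30
python3 - <<'E'
from g import *
togo(MOUTH+.043*D,D,-ey)
p,d=bot.camera('side');z=cv2.resize(p[220:420,70:260],None,fx=2.8,fy=2.8,interpolation=cv2.INTER_CUBIC)
z=(255*(z/255.)**.6).astype(np.uint8);cv2.imwrite('pics/z14.png',z[:,:,::-1])
E
```

```text
clock: 15.95
position: [0.6468, 0.2131, 0.2057]
tcp_rot: [-0.13, 0.695, -0.497, 0.503]
wrist_force: [-16.5, -29.1, 4.5]
gripper_width: 0.0003
clock: 16.08
position: [0.6475, 0.2148, 0.2016]
tcp_rot: [-0.131, 0.696, -0.497, 0.502]
wrist_force: [-11.9, -18.4, -4.0]
gripper_width: 0.0004
t 16.07 pos [0.6475 0.2148 0.2016] shift/25mm in tool [-0.   -0.15  0.05] in target [-0.   -0.15  0.05] turn/10deg [ 0.008 -0.012  0.033]
J [0.03 0.47 1.77 0.81 0.69 0.04] F [-11.9 -18.4  -4. ] w 0.0004
```

View pics/z14.png

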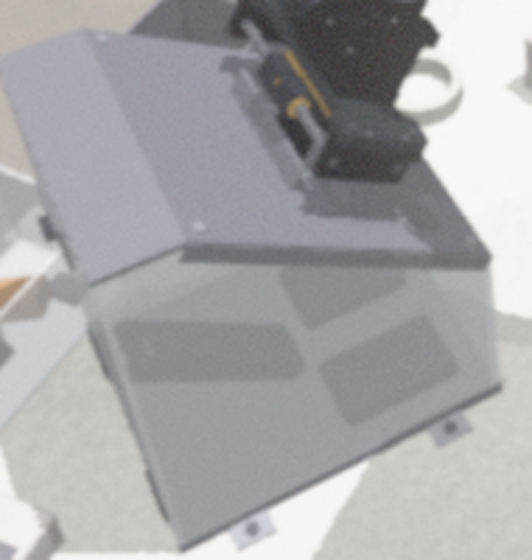

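The pack has dropped free inside: it now lies at (210,350) in this crop. I'll withdraw straight out, easing slightly downslope to relieve the side load from the flap.

```bash

python3 -m crank '[[[0,0,0,0.06,-0.2,0,-1],[0,0,0,0.04,-0.4,0,-1]]]' 30
python3 -m crank '[[[0,0,0,0,-0.5,0,-1],[0,0,0,0,-0.6,0,-1],[0,0,0,0,-0.8,0,-1],[0,0,0,0,-0.9,0,-1],[0,0,0,0,-0.9,0,-1]]]' 30
python3 -m crank '[[[0,0,0,0,-0.9,0,-1],[0,0,0,0,-0.9,0,-1],[0,0,0,0,-0.9,0,-1],[0,0,0,0,-0.9,0,-1],[0,0,0,0,0,0,-1]]]' 30
python3 - <<'E'
from g import *
togo(MOUTH+.043*D,D,-ey)
p,d=bot.camera('side');z=cv2.resize(p[170:420,70:360],None,fx=2.3,fy=2.3,interpolation=cv2.INTER_CUBIC)
z=(255*(z/255.)**.6).astype(np.uint8);cv2.imwrite('pics/z15.png',z[:,:,::-1])
E
```

```text
clock: 16.38
position: [0.6422, 0.2078, 0.213]
tcp_rot: [-0.13, 0.696, -0.496, 0.502]
wrist_force: [-2.8, -3.2, -7.1]
gripper_width: 0.0005
clock: 17.0
position: [0.6136, 0.1638, 0.2929]
tcp_rot: [-0.128, 0.695, -0.496, 0.504]
wrist_force: [0.4, -0.3, 0.1]
gripper_width: 0.0005
clock: 17.62
position: [0.585, 0.1209, 0.367]
tcp_rot: [-0.127, 0.695, -0.496, 0.505]
wrist_force: [0.0, 0.4, -0.4]
gripper_width: 0.0004
t 17.62 pos [0.585  0.1209 0.367 ] shift/25mm in tool [ 0.1   7.86 -0.01] in target [0.09 7.86 0.02] turn/10deg [-0.02  -0.001 -0.008]
J [-0.15  0.2   1.71  0.65  1.04  0.16] F [ 0.   0.4 -0.4] w 0.0004
```

View pics/z15.png

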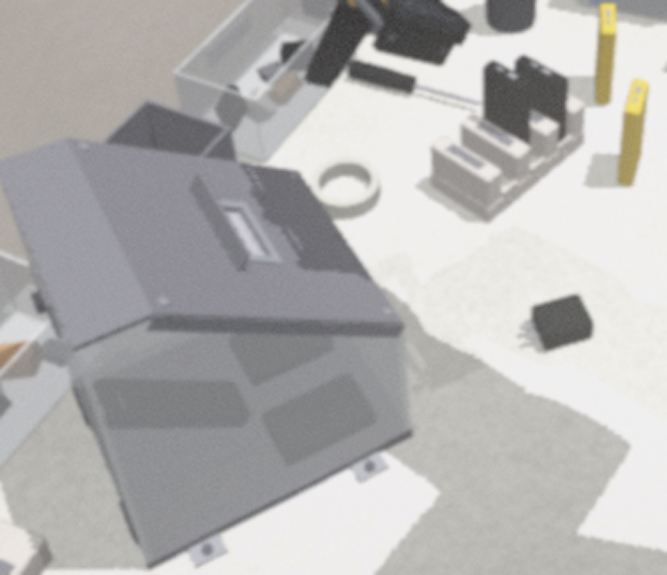

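The pack is inside the box, the bright flap plate is back in the mouth at (245,235), and both other packs stand. I'll back away and run a final before/after check of the flap and the other objects.

```bash

python3 -m crank '[[[0,0,0,0.9,-0.4,0.2,-1],[0,0,0,0.9,-0.2,0.3,-1],[0,0,0,0.9,0,0.3,-1],[0,0,0,0.9,0,0.3,-1],[0,0,0,0.9,0,0.3,-1]]]' 30
python3 -m crank '[[[0,0,0,0.9,0,0.3,-1],[0,0,0,0.9,0,0.3,-1],[0,0,0,0.5,0,0.2,-1],[0,0,0,0,0,0,-1],[0,0,0,0,0,0,-1]]]' 30
python3 - <<'E'
from g import *
togo(MOUTH+.043*D,D,-ey)
Rr=np.c_[np.cross(D,-ey),D,-ey];ims=[]
for n in('side','top'):
    o=np.load(n+'0.npz');p,d=bot.camera(n)
    for q,dd in((o['p'],o['d']),(p,d)):
        C=cloud(n,dd);L=(C-MOUTH)@Rr;m=(dd>0)&(abs(L[...,0])<.012)&(abs(L[...,2])<.022)&(L[...,1]>-.01)
        print(n,'flap depth mm',m.sum(),(np.percentile(L[m][:,1],[10,50,90])*1000).round(1) if m.sum() else '')
        reg=(C[...,0]>.45)&(C[...,0]<.63)&(C[...,1]>-.34)&(C[...,1]<-.08)
        for lo,hi in((.165,.18),(.133,.146),(.112,.124)):
            k=reg&(C[...,2]>lo)&(C[...,2]<hi);print('  ',lo,k.sum(),np.median(C[k],0).round(4) if k.sum() else '')
    ims.append(cv2.resize(p,(400,300)))
    df=cv2.absdiff(cv2.GaussianBlur(p,(5,5),0),cv2.GaussianBlur(o['p'],(5,5),0));ims.append(cv2.resize(df,(400,300)))
cv2.imwrite('pics/end.png',np.vstack([np.hstack(ims[:2]),np.hstack(ims[2:])])[:,:,::-1])
E
```

```text
clock: 18.3
position: [0.5572, 0.0181, 0.3112]
tcp_rot: [-0.129, 0.696, -0.496, 0.503]
wrist_force: [-0.2, -0.2, 0.3]
gripper_width: 0.0005
clock: 18.92
position: [0.5476, -0.0315, 0.2795]
tcp_rot: [-0.129, 0.696, -0.496, 0.504]
wrist_force: [-0.1, 0.6, -0.8]
gripper_width: 0.0003
t 18.93 pos [ 0.5476 -0.0315  0.2795] shift/25mm in tool [-6.75  8.36 -2.16] in target [-6.74  8.37 -2.15] turn/10deg [ 0.002 -0.007  0.004]
J [-0.48  0.27  1.86  0.71  1.05 -0.26] F [-0.1  0.6 -0.8] w 0.0003
side flap depth mm 259 [  2.4 294.1 300.9]
   0.165 108 [ 0.5681 -0.1591  0.1698]
   0.133 198 [ 0.5593 -0.2017  0.1385]
   0.112 260 [ 0.5466 -0.2444  0.1175]
side flap depth mm 269 [  2.8 293.9 301.2]
   0.165 0 
   0.133 130 [ 0.5596 -0.2084  0.138 ]
   0.112 227 [ 0.5428 -0.2477  0.1174]
top flap depth mm 219 [-0.2  1.6  4.4]
   0.165 154 [ 0.5659 -0.1599  0.171 ]
   0.133 196 [ 0.5557 -0.2086  0.1391]
   0.112 219 [ 0.5334 -0.2536  0.1187]
top flap depth mm 217 [-0.5  1.9  3.9]
   0.165 0 
   0.133 106 [ 0.569  -0.2136  0.1388]
   0.112 192 [ 0.5359 -0.2549  0.1186]
```

View pics/end.png

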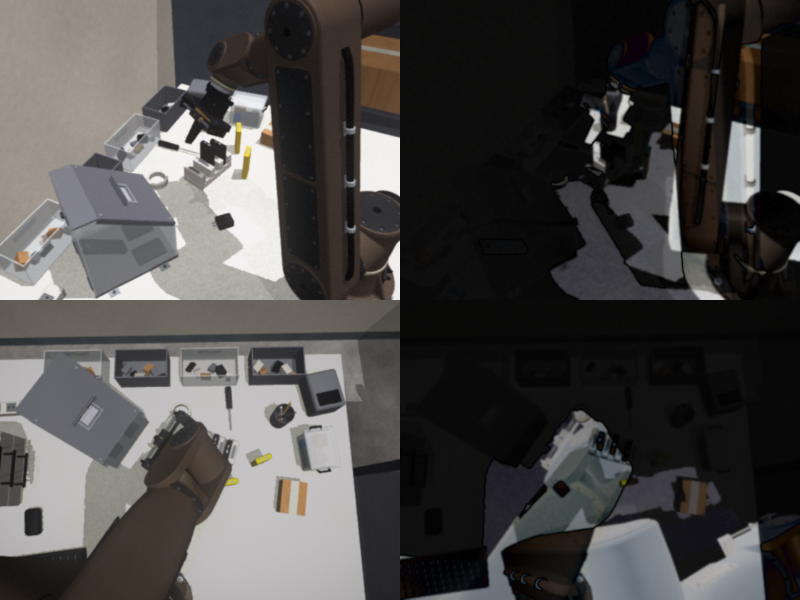

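The flap depth matches the start (1.9 mm now, 1.6 mm then), the long pack is gone from the rack, and the neighbours and bystanders are unchanged. Handing in.

```bash
python3 -c "
from bench import bot
s=bot.sense();print(s['clock'],s['wrist_force']);print(bot.sign_off())"
```

```text
19.025 [-0.12261284 -0.06219741 -0.83519762]
the job is handed in; nothing more can be done
None
```

The worn-out pack is in the return box and the flap has shut behind it. I handed the job in at 19.0 s, with the robot clear of everything.

**What I did:** I gripped the long pack by its 46 mm width and lifted it straight out of the rack. I tilted it 35° square to the slope and slid it in through the flap until the fingertips were just off the slope. On release the flap nipped it with its tail 27 mm out. I closed the fingers and pushed the tail about 40 mm past the slope until it dropped.

**Last checks:**
- **Pack:** it shows lying inside the box through the clear wall.
- **Flap:** it sits at the same depth as at the start, 1.9 mm now against 1.6 mm then in the top view.
- **Other two packs:** both still stand in their slots. The arm partly hid the rack at the end, so their positions agree less exactly than before.
- **Bystanders:** the before/after pictures show no movement, apart from areas the arm or its shadow covered.

**What disagreed:**
- **Fingertip position:** the cameras put the fingertips level with the reported tool point, not the stated 22 mm ahead of it. I went by the pictures, and the grip and push fitted that.
- **Side load:** the final push loaded the wrist to about 34 N in total, more than the flap spring alone explains. It fell away when I withdrew. That is well under the 120 N wrist limit, but I couldn't separately check the 40 N limit on the arm and gripper body.

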